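Pin the monitor arm's link into its desk foot

TASK

The monitor arm on the desk lacks its locking pin. Gently press the raised aluminium link down into its fork until it stops, then take the red-headed pin from its blue cradle and push it, nose first from the yellow cheek's side, through both cheeks and the link until its head is fully home against the yellow cheek, without ramming anything. Let go of it and leave the other things on the desk alone.

Things in the scene. Friction and masses are not known exactly. Their poses are not given: they have to be found in the camera images.
- foot: Monitor-arm foot, fixed to the desk: dark steel plate 320 x 110 x 8 mm, origin at the centre of its underside, z up, x from the fork to the rear post, y out of the yellow cheek. On it is clamped (it will not move) a carriage with the fork and the rear post, anywhere within 20 mm either way along x of its middle position: where, no pose tells; feel for it or see it.
- fork_zero (a point): Centre of the entry hole on the outer face of the YELLOW cheek IF the carriage were in mid position; axes of the foot. The true hole is at the same y and z (70 mm above the desk), up to 20 mm off along x; its axis is y, the pin goes in along -y. Cheeks are 44 mm wide (x), the hole in the middle, their flat front faces upright, square to x, 22 mm from the hole axis; tops 86 mm above the desk.
- exit_zero (a point): As fork_zero for the outer face of the GREY cheek, 50 mm along -y. From the yellow face: yellow cheek 0-12 mm, link lug 14-36 mm (when down, as wide as the cheeks), grey cheek 38-50 mm; all holes 18 mm in diameter. A spring ball in the top of the grey hole bears on the pin: passing it takes up to 10 N, then it drags with about 5 N until home.
- link (a joint): Angle of the aluminium link about its pivot on the rear post (180 mm from the fork hole, 70 mm above the desk). 0 = lug hole in line with the fork; positive = raised; starts at 0.13 to 0.3 rad. Stiff: stays where left, 2 to 6 N on the press pad moves it down. Its bottom stop is at -0.008 rad, lug hole 1.5 mm low; the pin's tapered nose lifts it into line (up to 10 N).
- pad_zero (a point): Where the centre of the top of the link's black rubber press pad (50 x 22 mm, long side along the link) will be with the link down and the carriage in mid position: 96 mm above the desk, 65 mm behind the fork hole, 115 mm from the pivot; up to 20 mm off along x like the fork. Fixed point, axes of the foot; the raised pad is up to 35 mm higher.
- pin_mid (a point): Headed steel pin: point on its axis half-way along the shank; x along the pin towards the nose. Shank 90 mm long, 16 mm in diameter, the last 7 mm tapering to 11 mm; red head 30 mm in diameter, 14 mm thick, at x = -45 to -59 mm. About 0.2 kg, balance point about 18 mm towards the head from here. Starts level in the cradle, axis 38 mm above the desk.
- pin_seat (a point): Same pin: point on the axis where the shank meets the inner face of the head (45 mm behind pin_mid); same axes. When the pin is fully home it lies in the entry hole's centre, on the yellow face.
- cradle: Fixed blue cradle for the pin: plate 130 x 60 x 8 mm, origin at the centre of its underside, x along the lying pin towards its nose. Two notched uprights, 6 mm thick, 44 mm wide (y), 38 mm high, at x = -41 and +23 mm (notches 20 mm wide, floor 30 mm above the desk). Between them the shank is free for a grasp from above.
- mug: Blue mug, 80 mm wide, 95 mm high, origin under its centre. Bystander.
- phone: White phone lying flat, 150 x 72 x 9 mm. Bystander.
- mouse: Black computer mouse, 105 x 60 x 32 mm. Bystander.
- screwdriver: Screwdriver lying on the desk. Bystander.
- notes: Pad of pink sticky notes, 76 x 76 x 18 mm. Bystander.
- lunchbox: Open pale green food box, 160 x 120 x 65 mm. Bystander.
- pencup: Dark metal pen cup, 84 mm wide, 100 mm high. Bystander.
- pin: The same headed pin; its origin and axes are those of pin_mid.
There are look-alikes about, which are no part of the job. Of the things shaped like the pin, the bare steel one is meant.

How it is judged:
By the outcome, as a careful person would: the job done as asked, in the order asked, and still so for the second after the job is handed in, with the robot touching nothing.
It also fails if it takes over 72 s, if anything falls off the work surface, if the arm or the gripper's body presses on something with over 40 N, if the wrist force passes 120 N, or if a joint passes its speed limit or range.

ROBOT

A 6-joint arm with a two-finger parallel gripper is mounted at the origin on the work surface. World frame = base frame: x ahead of the robot, y to its left, z up, the work surface at z = 0. Lengths are in m, angles in degrees, forces in N, time in s.
With the tool pointing down it reaches from about 0.3 to 0.75 m from the base axis. Payload 8.5 kg.
Tool frame: the origin (TCP) lies on the centre line of the jaws, within the pads' length; the fingertips stand 19 mm ahead of it and the grasp point (between the pads) is the TCP (env.tcp_to_tips is the z of the fingertips in the tool frame, in m); z points along the fingers, y is the line along which they close (so a half turn about z gives the same grasp; the last joint's range is limited). The gripper opens to 85 mm and grips with 20 to 120 N. Pads are 22 mm wide; open, the fingers measure 114 mm over their backs; the gripper's body (76 mm by 85 mm) begins 54 mm behind the grasp point. The pads swing forward as they close: fully open they stand 13 mm farther back than shut.
Start: joints at [-82.58, 21.807, 74.336, -0, 83.858, -12.336], TCP at [0.186, -0.518, 0.25] pointing down, gripper open.
Joint ranges: [-178.18, 178.18], [-50.72, 133.34], [12.68, 142.11], [-81.47, 261.47], [9.98, 163.14], [-165.26, 165.26]. Speed limits (degrees/s): [136.94, 136.94, 180, 180, 180, 180].

INTERFACE

Orientations are given as a 3x3 rotation matrix whose columns are the frame's x, y, z axes.
In Python, from rig import env gives the robot as it stands.
- The arm moves only by the tool servo_tool, never from a script. Its argument "steps" is a list of rows, each an object of numbers: "tx", "ty", "tz": the shift along the world's x, y, z in cm; "yaw": the turn about the world's z in degrees; "claw": the finger opening in cm, from 0 to 8.54. In form: [{"tx": .., "ty": .., "tz": .., "yaw": .., "claw": ..}, ...]. A call has 1 to 20 rows; each row shifts and turns the commanded pose from where the row before left it; what a row does not reach is not made up. A row lasts 1/10 s, in which the tool goes at most 50 mm and 8.59 degrees, less where a joint would pass 70% of its speed; a pose out of reach is approached as far as the arm can. A call with a gripper value outside its range is refused whole. The fingers move at their own pace and stop on an object; "newtons" is the grip in N (left out, the last holds). Time passes only in rows, so rows that do not move let the fingers close. It gives the time, the measured TCP pose, the force, the opening and the grip force at its end, in the units of the state.
- env.observe(): the state, without advancing time (a new reading comes with each control period).
- env.get_image(name): name is "scene" or "side" or "wrist"; returns (picture, depth): 400x640x3 uint8, red, green, blue; 400x640 float32, m along the optical axis (not along the pixel's ray), 0 where there is no reading.
- env.camera_model(name): a dict with "fovy" (degrees; the focal length in pixels is half the picture's height over the tangent of half this angle, whatever the lens; pixels are square), "cx", "cy" (the principal point, pixels), "dist_coeffs" ([k1, k2, p1, p2, k3] as OpenCV has them; the pictures are not rectified), "T" (4x4, takes a point from camera to world coordinates). Camera axes: x right, y down, z forward; pixel columns grow to the right and rows downward; lengths in m; the calibration is good to about 2 mm. A picture is of the moment at which its call begins: read the wrist's pose just before it. camera_model takes no time and is no camera call; for the wrist camera it gives the pose at the moment of the call.
- env.close_job(): hands the job in; it is judged then, once.
The state is a dict: "time_s": time; "q": joint angles; "qvel": joint speeds; "joint_efforts": joint torques, N m; "position": TCP position; "tool_rot": TCP orientation; "ft_force": force on the tool from outside, world axes, zero at the start; "wrist_torque": the same for the moment, N m; "grip_width": finger opening in m; "gripper_force": force on a finger pad.
Only numpy, scipy, OpenCV 4.12 (cv2) and the standard library are available. Lean on these libraries where they do the work, as an engineer would, in place of code of your own. Each camera call takes 0.05 s, during which the arm holds its last target. There are 200 camera calls.

## Working session

There is one attempt and no reset: what is moved stays moved. The work goes in short steps, Python scripts to look and compute and a tool call to move; the robot and the scene stay as the last step left them, time stands still between calls to the robot, and variables do not carry over. Pictures are saved under pics/ and viewed, at most 10 in all, crops included, and the job is handed in when it is done.

Besides the shell and the picture viewer there is one more tool, called after "Call:" as name(argument=value, ...), one argument or row to a line, values as JSON. servo_tool: Moves the arm, as the interface text tells. Its arguments: {"type":"object","properties":{"steps":{"type":"array"},"newtons":{"type":"number"}},"required":["steps"]}

```bash
mkdir -p pics; ls; cat > h.py <<'E'
import numpy as np, cv2, pickle
from rig import env
def snap(n,tag):
    m=env.camera_model(n); im,d=env.get_image(n)
    pickle.dump((m,im,d),open(f'{tag}.pkl','wb')); cv2.imwrite(f'pics/{tag}.png',im[:,:,::-1]); return m,im,d
def load(tag): return pickle.load(open(f'{tag}.pkl','rb'))
def K(m):
    f=200/np.tan(np.radians(m['fovy'])/2); return np.array([[f,0,m['cx']],[0,f,m['cy']],[0,0,1.]])
def ray(m,uv):
    p=cv2.undistortPoints(np.array(uv,float).reshape(-1,1,2),K(m),np.array(m['dist_coeffs'],float)).reshape(-1,2)
    return np.c_[p,np.ones(len(p))]
def onz(m,uv,z):
    T=np.array(m['T']); r=ray(m,uv)@T[:3,:3].T; o=T[:3,3]
    return o+r*((z-o[2])/r[:,2])[:,None]
def dep(m,d,uv):
    T=np.array(m['T']); r=ray(m,uv); z=np.array([d[int(v),int(u)] for u,v in uv]); return (r*z[:,None])@T[:3,:3].T+T[:3,3]
def cloud(m,d,s=1):
    v,u=np.mgrid[0:400:s,0:640:s]; uv=np.c_[u.ravel(),v.ravel()]
    P=dep(m,d,uv); return P.reshape(v.shape+(3,))
def proj(m,P):
    T=np.linalg.inv(np.array(m['T'])); return cv2.projectPoints(np.array(P,float).reshape(-1,3),cv2.Rodrigues(T[:3,:3])[0],T[:3,3],K(m),np.array(m['dist_coeffs'],float))[0].reshape(-1,2)
E
python3 - <<'E'
from h import *
for n in('scene','side'):
    m,im,d=snap(n,n); print(n,m['fovy'],np.round(m['T'],3).tolist())
print(env.observe())
E
```

```text
pics
scene 47.44771683339671 [[0.559, 0.708, -0.431, 1.094], [0.829, -0.472, 0.299, -0.418], [0.009, -0.525, -0.851, 1.203], [0.0, 0.0, 0.0, 1.0]]
side 52.410652134010924 [[-0.96, -0.188, 0.209, 0.308], [-0.281, 0.606, -0.744, 0.756], [0.013, -0.773, -0.635, 0.716], [0.0, 0.0, 0.0, 1.0]]
{'time_s': 0.1, 'q': array([-8.25794635e+01,  2.18385471e+01,  7.43792242e+01,  1.97866516e-04,
        8.38574169e+01, -1.23348769e+01]), 'qvel': array([-0.09013334, -0.1337968 , -0.10152625, -0.08372447,  0.0404989 ,
        0.08026587]), 'joint_efforts': array([ 3.90977541e-03, -4.49220908e+01, -2.31653023e+01, -1.42330009e-04,
        3.67820874e-03,  7.24771240e-06]), 'position': array([ 0.18587922, -0.51739154,  0.2497672 ]), 'tool_rot': array([[ 9.41144234e-01,  3.38005183e-01, -1.66077679e-04],
       [ 3.38005105e-01, -9.41143376e-01,  1.30173456e-03],
       [ 2.83690121e-04, -1.28125508e-03, -9.99999139e-01]]), 'ft_force': array([-0.52317473,  0.39478593, -0.59762917]), 'wrist_torque': array([ 0.00176065, -0.00161322, -0.02453906]), 'gripper_force': 0.0, 'grip_width': 0.08526459505903984}
```

View pics/scene.png

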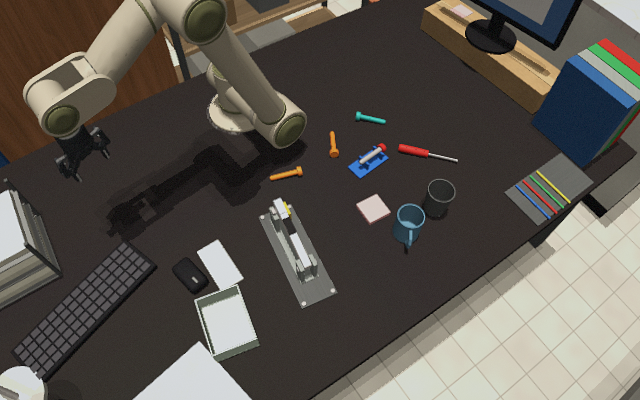

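View pics/side.png

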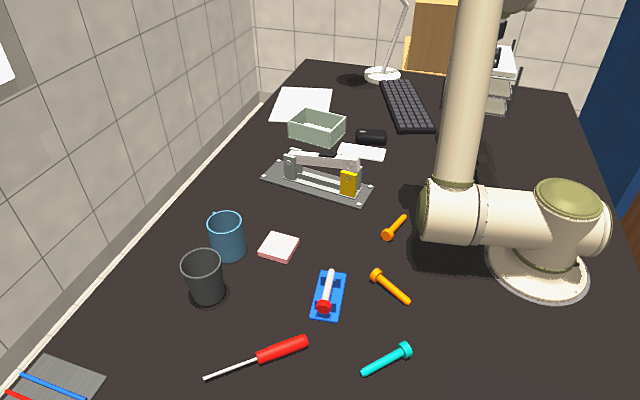

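The scene view shows the foot at about (297,255) with the yellow cheek at (285,210), and the cradle at (368,160) with its red head at (381,147). In the side view the foot is at (317,180), the yellow cheek at (349,184) and the cradle at (327,297). I'll enlarge both.

```bash
python3 - <<'E'
from h import *
_,a,_=load('scene');_,b,_=load('side')
def crop(im,x,y,w,h,s): return cv2.resize(im[y:y+h,x:x+w],None,fx=s,fy=s,interpolation=cv2.INTER_CUBIC)
A=crop(a,245,190,100,120,5); B=crop(a,340,135,60,50,5)
A2=np.zeros((600,800,3),np.uint8);A2[:600,:500]=A;A2[:250,500:800]=B
cv2.imwrite('pics/c1.png',A2[:,:,::-1])
C=crop(b,255,140,125,75,6); D=crop(b,300,260,60,70,4)
A3=np.zeros((600,800,3),np.uint8);A3[:450,:750]=C;A3[450:,0:240]=D[:150]
cv2.imwrite('pics/c2.png',np.vstack([C,])[:,:,::-1])
cv2.imwrite('pics/c3.png',crop(b,300,260,60,70,8)[:,:,::-1])
E
```

```text
(no output)
```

View pics/c1.png

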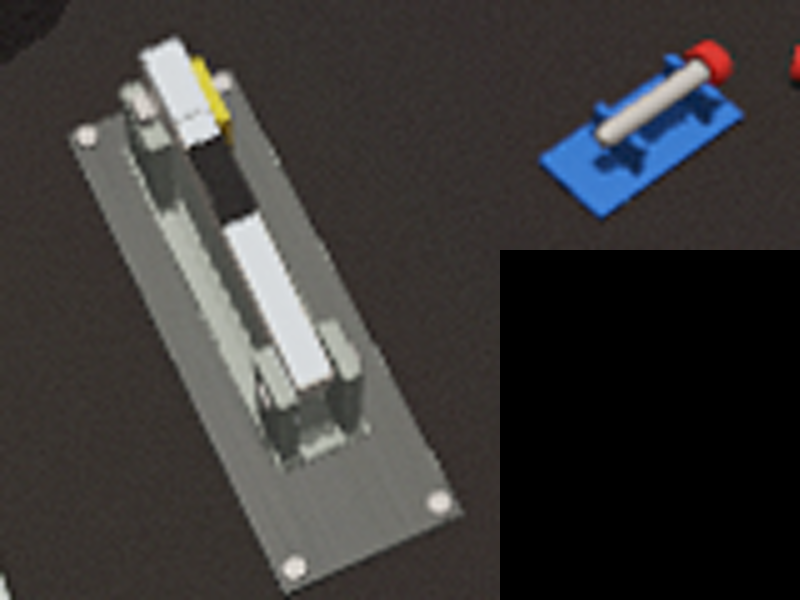

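View pics/c2.png

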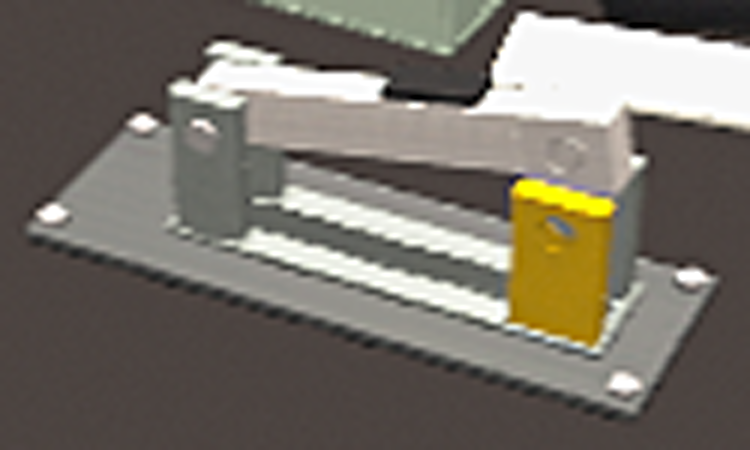

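The enlargements show the plate corners clearly, with the link raised over the fork, the yellow outer face with its hole at c2 (558,228), and the cradle with the bare steel pin, its head towards upper right. Next I'll turn these into poses.

```bash
python3 - <<'E'
from h import *
m,a,d=load('scene');ms,b,ds=load('side')
cv=lambda P,x,y,s:[(x+(U+.5)/s-.5,y+(V+.5)/s-.5) for U,V in P]
r=lambda x:np.round(x,4).tolist()
print('foot scene',r(onz(m,cv([(70,136),(240,74),(463,514),(287,593)],245,190,5),.008)))
print('foot side',r(onz(ms,cv([(28,228),(640,402),(719,277),(140,113)],255,140,6),.008)))
print('cradle',r(onz(m,cv([(40,158),(100,216),(242,113)],340,135,5),.008)))
print('hole',r(onz(ms,cv([(556,229)],255,140,6),.07)),'yel top',r(onz(ms,cv([(512,202),(612,214)],255,140,6),.086)))
for mm,im,dd,n in((m,a,d,'scene'),(ms,b,ds,'side')):
    P=cloud(mm,dd);I=im.astype(int);R,G,B=I[...,0],I[...,1],I[...,2]
    y=(R>120)&(G>90)&(B<60)&(P[...,0]>.3); 
    for nm,M in (('yellow',y),('red',(R>130)&(G<60)&(B<60)),('blue',(B>150)&(R<80)&(G<140))):
        Q=P[M]; k=cv2.connectedComponentsWithStats(M.astype(np.uint8))
        for i in range(1,k[0]):
            if k[2][i,4]>12:
                Q=P[k[1]==i];print(n,nm,k[2][i].tolist(),r(np.median(Q,0)),r(Q.min(0)),r(Q.max(0)))
E
```

```text
foot scene [[0.4321, -0.1704, 0.008], [0.4521, -0.061, 0.008], [0.7612, -0.1118, 0.008], [0.745, -0.2175, 0.008]]
foot side [[0.7566, -0.1128, 0.008], [0.442, -0.0729, 0.008], [0.4257, -0.1746, 0.008], [0.7416, -0.2233, 0.008]]
cradle [[0.4283, 0.166, 0.008], [0.4867, 0.1709, 0.008], [0.4724, 0.2996, 0.008]]
hole [[0.4921, -0.1061, 0.07]] yel top [[0.511, -0.0985, 0.086], [0.4667, -0.1029, 0.086]]
scene yellow [330, 136, 9, 17, 81] [0.3366, 0.1709, 0.0194] [0.302, 0.1462, -0.0003] [0.3754, 0.1993, 0.0309]
scene yellow [270, 169, 32, 11, 74] [0.3478, -0.0251, 0.0141] [0.3146, -0.4183, -0.0034] [1.0937, 0.0236, 1.2029]
scene yellow [557, 191, 14, 13, 15] [0.9199, 0.6824, 0.0094] [0.8877, 0.6777, 0.0012] [0.9423, 0.6977, 0.0129]
scene red [598, 39, 42, 37, 194] [0.7039, 1.0327, 0.2999] [0.6353, 1.0132, 0.2952] [0.8083, 1.0719, 0.3063]
scene red [627, 58, 10, 6, 23] [0.7561, 1.0541, 0.3] [0.7438, 1.0318, 0.2978] [0.7693, 1.0686, 0.3021]
scene red [377, 143, 9, 8, 32] [0.4452, 0.2885, 0.0472] [0.4078, 0.2793, -0.0035] [0.4587, 0.328, 0.0541]
scene red [399, 144, 30, 9, 39] [0.4977, 0.3941
[... 1517 characters left out ...]
 0.0004] [0.4158, 0.1582, -0.0023] [0.4303, 0.2409, 0.0079]
side blue [320, 276, 4, 11, 13] [0.4708, 0.2134, 0.0163] [0.4638, 0.2118, 0.0082] [0.4714, 0.2146, 0.0378]
side blue [329, 279, 12, 22, 38] [0.4394, 0.2107, 0.0079] [0.4274, 0.1921, 0.0052] [0.4439, 0.2454, 0.0378]
side blue [309, 312, 29, 11, 66] [0.4411, 0.2925, 0.0073] [0.3081, 0.2788, -0.0013] [0.4727, 0.7562, 0.7161]
side blue [20, 375, 13, 6, 14] [0.919, 0.5826, 0.0102] [0.9056, 0.5821, 0.008] [0.9334, 0.5832, 0.0116]
side blue [46, 386, 34, 14, 38] [0.8327, 0.5823, 0.0089] [0.7991, 0.581, 0.0029] [0.8745, 0.5834, 0.0129]
side blue [64, 389, 22, 11, 27] [0.8113, 0.5765, 0.0109] [0.7885, 0.5751, 0.0077] [0.8359, 0.5797, 0.0133]
```

Call:
servo_tool(
  steps=[
    {"tx": 3,"ty": 3.1,"tz": 0,"yaw": 5.1,"claw": 0},
    {"tx": 3,"ty": 3.1,"tz": 0,"yaw": 5.1,"claw": 0},
    {"tx": 3,"ty": 3.1,"tz": 0,"yaw": 5.1,"claw": 0},
    {"tx": 3,"ty": 3.1,"tz": 0,"yaw": 5.1,"claw": 0},
    {"tx": 3,"ty": 3.1,"tz": 0,"yaw": 5.1,"claw": 0},
    {"tx": 3,"ty": 3.1,"tz": 0,"yaw": 5.1,"claw": 0},
    {"tx": 3,"ty": 3.1,"tz": 0,"yaw": 5.1,"claw": 0},
    {"tx": 3,"ty": 3.1,"tz": 0,"yaw": 5.1,"claw": 0},
    {"tx": 3,"ty": 3.1,"tz": 0,"yaw": 5.1,"claw": 0},
    {"tx": 3,"ty": 3.1,"tz": 0,"yaw": 5.1,"claw": 0},
    {"tx": 3,"ty": 3.1,"tz": 0,"yaw": 5.1,"claw": 0},
    {"tx": 3,"ty": 3.1,"tz": 0,"yaw": 5.1,"claw": 0},
    {"tx": 0,"ty": 0,"tz": 0,"yaw": 0,"claw": 0},
    {"tx": 0,"ty": 0,"tz": 0,"yaw": 0,"claw": 0},
  ],
  newtons=30,
)

```text
time_s: 1.5
position: [0.546, -0.1449, 0.2498]
tool_rot: [[0.156, 0.988, -0.001], [0.988, -0.156, 0.0], [0.0, -0.001, -1.0]]
ft_force: [0.0, -0.6, -1.2]
grip_width: -0.0002
gripper_force: 0.0
```

```bash
python3 - <<'E'
from h import *
o=env.observe();print(o['time_s'],o['position'],o['ft_force'],o['grip_width'],np.degrees(np.arctan2(o['tool_rot'][1,0],o['tool_rot'][0,0])))
m,a,d=snap('wrist','w1');print(np.round(m['T'],3).tolist())
P=cloud(m,d);np.set_printoptions(precision=4,suppress=True)
E
```

```text
1.5 [ 0.54603456 -0.14494767  0.24975691] [ 0.03025731 -0.62093172 -1.23760081] -0.0002136409217645125 81.02662694247066
[[0.988, -0.15, -0.044, 0.558], [-0.156, -0.949, -0.274, -0.075], [-0.001, 0.277, -0.961, 0.373], [0.0, 0.0, 0.0, 1.0]]
```

View pics/w1.png

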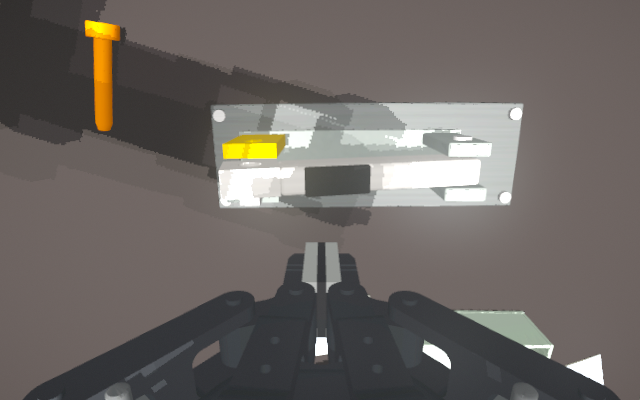

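The wrist view shows the whole foot: plate corners about (212,105), (520,103), (512,208) and (218,208), yellow top about (224–277,143–157), and black pad about (305–370,165–195).

```bash
cat > foot.py <<'E'
from h import *
np.set_printoptions(precision=4,suppress=True)
m,a,d=load('w1');P=cloud(m,d);I=a.astype(int);R,G,B=I[...,0],I[...,1],I[...,2]
yel=(R>140)&(G>100)&(B<70);yel[:,:150]=0
# plate: region z 4..12mm near foot
M=((abs(P[...,2]-.008)<.012)&(I.min(-1)>95)|(P[...,2]>.02)|yel)
M[:,:190]=0;M[:,540:]=0;M[:90]=0;M[225:]=0
M=cv2.morphologyEx(M.astype(np.uint8),cv2.MORPH_OPEN,np.ones((3,3)))
cv2.imwrite('pics/mask.png',M*255)
print('pl z',np.median(P[110:120,300:400,2]))
Q=P[yel];top=Q[abs(Q[:,2]-np.percentile(Q[:,2],80))<.004]
print('ytop z',np.median(top[:,2]),len(top))
T=top[:,:2].astype(np.float32);r=cv2.minAreaRect(T);print('top rect',r)
blk=(I.max(-1)<60);blk[:160]=0;blk[200:]=0;blk[:,:300]=0;blk[:,375:]=0;q=P[blk];print('pad',np.median(q,0),np.percentile(q,[3,97],0))
E
python3 foot.py; python3 - <<'E'
from h import *
m,a,d=load('w1')
c=cv2.resize(a[90:220,200:360],None,fx=5,fy=4.6,interpolation=cv2.INTER_CUBIC);cv2.imwrite('pics/c4.png',cv2.resize(a[95:215,200:340],None,fx=5,fy=5,interpolation=cv2.INTER_CUBIC)[:,:,::-1])
E
```

```text
pl z 0.007897882511245014
ytop z 0.08573550678572239 788
top rect ((0.49272143840789795, -0.10766817629337311), (0.01230778731405735, 0.04448390752077103), 81.98573303222656)
  return _methods._mean(a, axis=axis, dtype=dtype,
  ret = um.true_divide(
Traceback (most recent call last):
  File "foot.py", line 14, in <module>
    blk=(I.max(-1)<60);blk[:160]=0;blk[200:]=0;blk[:,:300]=0;blk[:,375:]=0;q=P[blk];print('pad',np.median(q,0),np.percentile(q,[3,97],0))
                                                                                                               ~~~~~~~~~~~~~^^^^^^^^^^^^
IndexError: index -1 is out of bounds for axis 0 with size 0
```

View pics/c4.png

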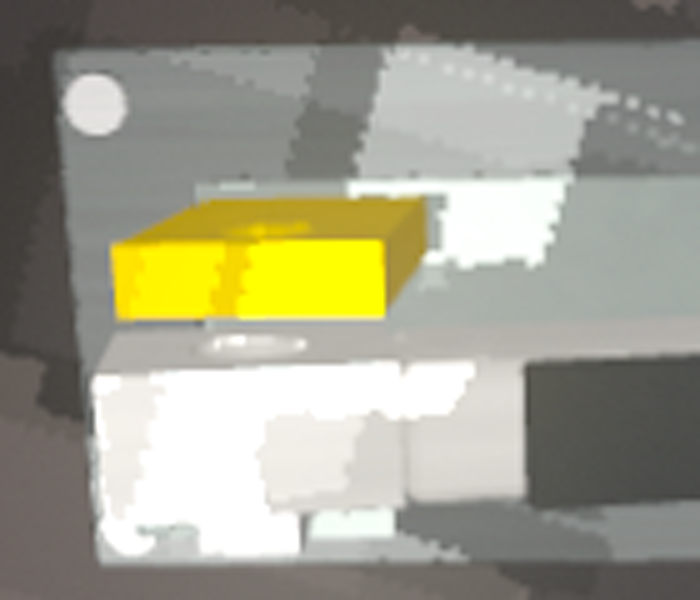

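The crop gives the yellow top's corners as (112,243), (384,240), (387,318) and (118,318).

```bash
python3 - <<'E' 2>&1 | tail -20
from h import *
np.set_printoptions(precision=4,suppress=True)
m,a,d=load('w1');P=cloud(m,d)
cv=lambda L:[(200+(U+.5)/5-.5,95+(V+.5)/5-.5) for U,V in L]
Y=onz(m,cv([(112,243),(384,240),(387,318),(118,318)]),.086);print(Y,Y.mean(0))
pl=onz(m,[(211.5,104.5),(521,103),(512.5,207.5),(219.5,207.5)],.008);print(pl,pl.mean(0))
for A,u,v in((Y,1,0),(Y,2,3),(pl,1,0),(pl,2,3)): e=A[u]-A[v];print(np.degrees(np.arctan2(e[1],e[0])),np.linalg.norm(e))
print('pad',P[172:192:6,310:368:8].reshape(-1,3)); print('link',P[180,445],P[180,250])
E
```

```text
[ 0.5696 -0.1371  0.1132]
 [ 0.5756 -0.1379  0.1136]
 [ 0.5816 -0.1391  0.1124]
 [ 0.5396 -0.1352  0.1205]
 [ 0.5454 -0.1364  0.1192]
 [ 0.5512 -0.1376  0.1182]
 [ 0.557  -0.1388  0.1172]
 [ 0.563  -0.1401  0.1158]
 [ 0.569  -0.1414  0.1144]
 [ 0.5749 -0.1423  0.1144]
 [ 0.5811 -0.1439  0.1119]
 [ 0.5388 -0.1399  0.1197]
 [ 0.5446 -0.141   0.1192]
 [ 0.5505 -0.1421  0.1184]
 [ 0.5564 -0.1433  0.1175]
 [ 0.5623 -0.1445  0.1163]
 [ 0.5683 -0.146   0.1143]
 [ 0.5743 -0.147   0.1141]
 [ 0.5806 -0.1487  0.1116]]
link [ 0.6472 -0.1555  0.0933] [ 0.4968 -0.1251  0.1217]
```

```bash
python3 - <<'E'
from h import *
np.set_printoptions(precision=4,suppress=True)
m,a,d=load('w1')
cv=lambda L:[(200+(U+.5)/5-.5,95+(V+.5)/5-.5) for U,V in L]
Y=onz(m,cv([(112,243),(384,240),(387,318),(118,318)]),.086);print(Y,Y.mean(0))
pl=onz(m,[(211.5,104.5),(521,103),(512.5,207.5),(219.5,207.5)],.008);print(pl,pl.mean(0))
for A,u,v in((Y,1,0),(Y,2,3),(pl,1,0),(pl,2,3)): e=A[u]-A[v];print(np.degrees(np.arctan2(e[1],e[0])),np.linalg.norm(e))
E
```

```text
[[ 0.472  -0.0985  0.086 ]
 [ 0.5159 -0.1051  0.086 ]
 [ 0.514  -0.1177  0.086 ]
 [ 0.4702 -0.1106  0.086 ]] [ 0.493 -0.108  0.086]
[[ 0.447  -0.065   0.008 ]
 [ 0.758  -0.1114  0.008 ]
 [ 0.7476 -0.2229  0.008 ]
 [ 0.4299 -0.1725  0.008 ]] [ 0.5956 -0.1429  0.008 ]
-8.571335324005615 0.04443573659622243
-9.137293630610058 0.04441637214879142
-8.481225476144505 0.31441226754248086
-9.003525532682302 0.32171016782286543
```

Call:
servo_tool(
  steps=[
    {"tx": 0.45,"ty": 0.4,"tz": -2.0,"yaw": 0.2,"claw": 0},
    {"tx": 0.45,"ty": 0.4,"tz": -2.0,"yaw": 0,"claw": 0},
    {"tx": 0,"ty": 0,"tz": -3,"yaw": 0,"claw": 0},
    {"tx": 0,"ty": 0,"tz": -2,"yaw": 0,"claw": 0},
    {"tx": 0,"ty": 0,"tz": -1,"yaw": 0,"claw": 0},
    {"tx": 0,"ty": 0,"tz": -0.5,"yaw": 0,"claw": 0},
    {"tx": 0,"ty": 0,"tz": -0.2,"yaw": 0,"claw": 0},
    {"tx": 0,"ty": 0,"tz": -0.2,"yaw": 0,"claw": 0},
    {"tx": 0,"ty": 0,"tz": -0.2,"yaw": 0,"claw": 0},
    {"tx": 0,"ty": 0,"tz": -0.2,"yaw": 0,"claw": 0},
    {"tx": 0,"ty": 0,"tz": -0.2,"yaw": 0,"claw": 0},
  ],
)

```text
time_s: 2.65
position: [0.5549, -0.1376, 0.1357]
tool_rot: [[0.154, 0.988, 0.0], [0.988, -0.154, -0.0], [-0.0, 0.0, -1.0]]
ft_force: [-1.9, 0.3, 4.6]
grip_width: -0.0004
gripper_force: 1.9
```

Call:
servo_tool(
  steps=[
    {"tz": -0.15},
    {"tz": -0.15},
    {"tz": -0.15},
    {"tz": -0.15},
    {"tz": -0.15},
    {"tz": -0.15},
    {"tz": -0.15},
    {"tz": -0.15},
    {"tz": -0.15},
    {"tz": -0.15},
    {"tz": 0},
  ],
)

```text
invalid input at $.steps[0]: expected keys tx, ty, tz, yaw, claw
```

Call:
servo_tool(
  steps=[
    {"tx": 0,"ty": 0,"tz": -0.15,"yaw": 0,"claw": 0},
    {"tx": 0,"ty": 0,"tz": -0.15,"yaw": 0,"claw": 0},
    {"tx": 0,"ty": 0,"tz": -0.15,"yaw": 0,"claw": 0},
    {"tx": 0,"ty": 0,"tz": -0.15,"yaw": 0,"claw": 0},
    {"tx": 0,"ty": 0,"tz": -0.15,"yaw": 0,"claw": 0},
    {"tx": 0,"ty": 0,"tz": -0.15,"yaw": 0,"claw": 0},
    {"tx": 0,"ty": 0,"tz": -0.15,"yaw": 0,"claw": 0},
    {"tx": 0,"ty": 0,"tz": -0.15,"yaw": 0,"claw": 0},
    {"tx": 0,"ty": 0,"tz": -0.15,"yaw": 0,"claw": 0},
    {"tx": 0,"ty": 0,"tz": -0.15,"yaw": 0,"claw": 0},
    {"tx": 0,"ty": 0,"tz": 0,"yaw": 0,"claw": 0},
  ],
)

```text
time_s: 3.75
position: [0.5549, -0.1376, 0.12]
tool_rot: [[0.154, 0.988, -0.0], [0.988, -0.154, 0.0], [0.0, -0.0, -1.0]]
ft_force: [-0.3, -0.0, 0.2]
grip_width: 0.0003
gripper_force: 0.2
```

Call:
servo_tool(
  steps=[
    {"tx": 0,"ty": 0,"tz": -0.1,"yaw": 0,"claw": 0},
    {"tx": 0,"ty": 0,"tz": -0.1,"yaw": 0,"claw": 0},
    {"tx": 0,"ty": 0,"tz": -0.1,"yaw": 0,"claw": 0},
    {"tx": 0,"ty": 0,"tz": -0.1,"yaw": 0,"claw": 0},
    {"tx": 0,"ty": 0,"tz": -0.05,"yaw": 0,"claw": 0},
  ],
)

```text
time_s: 4.25
position: [0.5548, -0.1376, 0.1157]
tool_rot: [[0.154, 0.988, -0.0], [0.988, -0.154, 0.0], [0.0, -0.0, -1.0]]
ft_force: [-2.1, -0.6, 3.8]
grip_width: 0.0002
gripper_force: 1.9
```

Call:
servo_tool(
  steps=[
    {"tx": 0,"ty": 0,"tz": -0.1,"yaw": 0,"claw": 0},
    {"tx": 0,"ty": 0,"tz": -0.1,"yaw": 0,"claw": 0},
  ],
)

```text
time_s: 4.45
position: [0.5549, -0.1376, 0.114]
tool_rot: [[0.154, 0.988, 0.0], [0.988, -0.154, -0.0], [-0.0, 0.0, -1.0]]
ft_force: [-5.7, 1.8, 15.4]
grip_width: 0.0002
gripper_force: 7.8
```

Call:
servo_tool(
  steps=[
    {"tx": 0,"ty": 0,"tz": 1.6,"yaw": 0,"claw": 0},
    {"tx": 0,"ty": 0,"tz": 4,"yaw": 0,"claw": 0},
    {"tx": 0,"ty": 0,"tz": 4,"yaw": 0,"claw": 0},
    {"tx": 0,"ty": 0,"tz": 4,"yaw": 0,"claw": 4},
    {"tx": -1.07,"ty": 3.95,"tz": 0,"yaw": 1.5,"claw": 4},
    {"tx": -1.07,"ty": 3.95,"tz": 0,"yaw": 1.5,"claw": 4},
    {"tx": -1.07,"ty": 3.95,"tz": 0,"yaw": 1.5,"claw": 4},
    {"tx": -1.07,"ty": 3.95,"tz": 0,"yaw": 1.5,"claw": 4},
    {"tx": -1.07,"ty": 3.95,"tz": 0,"yaw": 1.5,"claw": 4},
    {"tx": -1.07,"ty": 3.95,"tz": 0,"yaw": 1.5,"claw": 4},
    {"tx": -1.07,"ty": 3.95,"tz": 0,"yaw": 1.5,"claw": 4},
    {"tx": -1.07,"ty": 3.95,"tz": 0,"yaw": 1.5,"claw": 4},
    {"tx": -1.07,"ty": 3.95,"tz": 0,"yaw": 1.5,"claw": 4},
    {"tx": -1.07,"ty": 3.95,"tz": 0,"yaw": 1.5,"claw": 4},
    {"tx": 0,"ty": 0,"tz": 0,"yaw": 0,"claw": 4},
    {"tx": 0,"ty": 0,"tz": 0,"yaw": 0,"claw": 4},
  ],
)

```text
time_s: 6.05
position: [0.4479, 0.258, 0.2495]
tool_rot: [[-0.109, 0.994, 0.0], [0.994, 0.109, 0.0], [0.0, 0.0, -1.0]]
ft_force: [0.7, 0.6, -0.6]
grip_width: 0.0401
gripper_force: 0.0
```

```bash
python3 - <<'E'
from h import *
np.set_printoptions(precision=4,suppress=True)
o=env.observe();print(o['time_s'],o['position'],o['ft_force'],o['grip_width'],np.degrees(np.arctan2(o['tool_rot'][1,0],o['tool_rot'][0,0])))
m,a,d=snap('wrist','w2')
uv=proj(m,[[.45,.233,.02]])[0];print(uv)
P=cloud(m,d);np.save('P2.npy',P)
u,v=map(int,uv);x0=max(0,min(u-100,440));y0=max(0,min(v-70,250))
cv2.imwrite('pics/c5.png',cv2.resize(a[y0:y0+150,x0:x0+200],None,fx=4,fy=4,interpolation=cv2.INTER_CUBIC)[:,:,::-1]);print(x0,y0)
E
```

```text
6.05 [0.4479 0.258  0.2495] [ 0.7435  0.5814 -0.6468] 0.04005338874834684 96.24539780739038
[319.7509 192.2449]
219 122
```

View pics/c5.png

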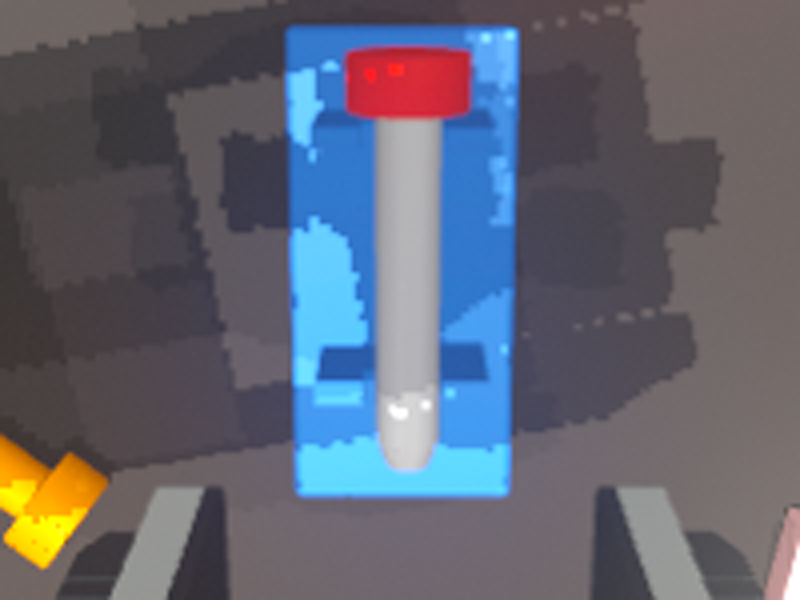

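The crop shows the bare steel pin lying upright in the picture, axis at column 408, head underside at row about 118 and nose end at row about 470. The image is nearly aligned with the tool.

```bash
python3 - <<'E'
from h import *
np.set_printoptions(precision=4,suppress=True)
m,a,d=load('w2');cv=lambda L:[(219+(U+.5)/4-.5,122+(V+.5)/4-.5) for U,V in L]
A=onz(m,cv([(408,130),(408.5,300),(408.5,470)]),.038);print(A,np.linalg.norm(A[2]-A[0]));e=A[2]-A[0];print(np.degrees(np.arctan2(e[1],e[0])))
C=onz(m,cv([(286,28),(518,28),(510,496),(297,496)]),.008);print(C,C.mean(0))
for p,q in((0,3),(1,2)): e=C[q]-C[p];print(np.degrees(np.arctan2(e[1],e[0])),np.linalg.norm(e))
P=np.load('P2.npy');I=a.astype(int)
M=(P[...,2]>.03)&(P[...,2]<.06)&(np.hypot(P[...,0]-.45,P[...,1]-.24)<.09);red=M&(I[...,0]>120)&(I[...,1]<70)
sh=M&(I.max(-1)-I.min(-1)<25)
print('red',P[red].min(0),P[red].max(0)); Q=P[sh];print('shank',len(Q),Q.min(0),Q.max(0))
T=Q[:,:2];c=T.mean(0);w=np.linalg.svd(T-c,full_matrices=False)[2][0];print(c,w,np.degrees(np.arctan2(*w[::-1])))
E
```

```text
[[0.4463 0.2754 0.038 ]
 [0.451  0.2335 0.038 ]
 [0.4559 0.1887 0.038 ]] 0.08724087378604702
-83.70500164210883
[[0.4131 0.2933 0.008 ]
 [0.4718 0.2997 0.008 ]
 [0.4863 0.1714 0.008 ]
 [0.4271 0.1649 0.008 ]] [0.4496 0.2323 0.008 ]
-83.77840030713463 0.1291214222180043
-83.55939371969852 0.12913038884806013
red [0.4308 0.2793 0.0357] [0.4591 0.2955 0.0541]
shank 1232 [0.4389 0.1912 0.0383] [0.461  0.2789 0.0474]
[0.4502 0.2379] [ 0.1108 -0.9938] -83.64100271659078
```

Call:
servo_tool(
  steps=[
    {"tx": 0.05,"ty": -0.15,"tz": -3,"yaw": 0.1,"claw": 4},
    {"tx": 0,"ty": 0,"tz": -4,"yaw": 0,"claw": 4},
    {"tx": 0,"ty": 0,"tz": -4,"yaw": 0,"claw": 4},
    {"tx": 0,"ty": 0,"tz": -4,"yaw": 0,"claw": 4},
    {"tx": 0,"ty": 0,"tz": -2,"yaw": 0,"claw": 4},
    {"tx": 0,"ty": 0,"tz": -2,"yaw": 0,"claw": 4},
    {"tx": 0,"ty": 0,"tz": -1,"yaw": 0,"claw": 4},
    {"tx": 0,"ty": 0,"tz": -0.8,"yaw": 0,"claw": 4},
    {"tx": 0,"ty": 0,"tz": -0.35,"yaw": 0,"claw": 4},
    {"tx": 0,"ty": 0,"tz": 0,"yaw": 0,"claw": 4},
  ],
)

```text
time_s: 7.1
position: [0.4487, 0.2557, 0.0385]
tool_rot: [[-0.109, 0.994, 0.0], [0.994, 0.109, 0.0], [0.0, 0.0, -1.0]]
ft_force: [-0.2, 0.0, 0.6]
grip_width: 0.0401
gripper_force: 0.0
```

Call:
servo_tool(
  steps=[
    {"tx": 0,"ty": 0,"tz": 0,"yaw": 0,"claw": 2.5},
    {"tx": 0,"ty": 0,"tz": 0,"yaw": 0,"claw": 1},
    {"tx": 0,"ty": 0,"tz": 0,"yaw": 0,"claw": 1},
    {"tx": 0,"ty": 0,"tz": 0,"yaw": 0,"claw": 1},
    {"tx": 0,"ty": 0,"tz": 0,"yaw": 0,"claw": 1},
    {"tx": 0,"ty": 0,"tz": 0,"yaw": 0,"claw": 1},
  ],
  newtons=50,
)

```text
time_s: 7.7
position: [0.4484, 0.256, 0.039]
tool_rot: [[-0.109, 0.994, 0.001], [0.994, 0.109, 0.0], [0.0, 0.001, -1.0]]
ft_force: [-2.8, -0.9, 7.4]
grip_width: 0.0146
gripper_force: 48.9
```

Call:
servo_tool(
  steps=[
    {"tx": 0,"ty": 0,"tz": 0.3,"yaw": 0,"claw": 1},
    {"tx": 0,"ty": 0,"tz": 0.7,"yaw": 0,"claw": 1},
    {"tx": 0,"ty": 0,"tz": 2,"yaw": 0,"claw": 1},
    {"tx": 0,"ty": 0,"tz": 3,"yaw": 0,"claw": 1},
    {"tx": 0,"ty": 0,"tz": 4,"yaw": 0,"claw": 1},
    {"tx": 0,"ty": 0,"tz": 4,"yaw": 0,"claw": 1},
    {"tx": 0,"ty": 0,"tz": 0,"yaw": 0,"claw": 1},
    {"tx": 0,"ty": 0,"tz": 0,"yaw": 0,"claw": 1},
    {"tx": 0,"ty": 0,"tz": 0,"yaw": 0,"claw": 1},
  ],
)

```text
time_s: 8.6
position: [0.4477, 0.2557, 0.177]
tool_rot: [[-0.109, 0.994, -0.003], [0.994, 0.109, -0.001], [-0.0, -0.003, -1.0]]
ft_force: [0.4, 0.0, -2.8]
grip_width: 0.0143
gripper_force: 49.0
```

```bash
python3 - <<'E'
from h import *
np.set_printoptions(precision=4,suppress=True)
o=env.observe();print(o['position'],o['ft_force'],o['wrist_torque'],o['grip_width'],o['gripper_force'])
m,a,d=snap('wrist','w3');ms,b,ds=snap('side','s3');m2,c,d2=snap('scene','sc3')
Tp=np.eye(4);Tp[:3,:3]=o['tool_rot'];Tp[:3,3]=o['position']
P=cloud(m,d)
Q=(P-Tp[:3,3])@Tp[:3,:3]  # tool frame: x along -pin
np.save('Q3.npy',Q);I=a.astype(int)
red=(I[...,0]>120)&(I[...,1]<70)&(abs(Q[...,2])<.05)&(abs(Q[...,1])<.03)
print('red',red.sum(),Q[red].min(0),Q[red].max(0),np.median(Q[red],0))
sh=(I.max(-1)-I.min(-1)<30)&(abs(Q[...,1])<.012)&(abs(Q[...,2])<.02)&(Q[...,0]>-.07)&(Q[...,0]<.03)
T=Q[sh];print(len(T))
for x in np.arange(-.07,.03,.01):
    t=T[abs(T[:,0]-x)<.005]
    if len(t)>3: print(x,len(t),t.min(0)[1:],t.max(0)[1:],np.median(t,0)[1:])
u,v=proj(ms,[o['position']])[0];print(u,v)
x0,y0=int(u-60),int(v-40)
B=cv2.resize(b[max(y0,0):y0+80,x0:x0+100],None,fx=4,fy=4)
A=cv2.resize(a[100:400,150:500],None,fx=1.1,fy=1.1)
W=np.zeros((600,800,3),np.uint8);W[:B.shape[0],:400]=B;W[:A.shape[0],410:410+A.shape[1]]=A[:,:390]
cv2.imwrite('pics/c6.png',W[:,:,::-1]);print(x0,y0)
E
```

```text
[0.4477 0.2557 0.177 ] [ 0.3503  0.026  -2.8214] [-0.0234  0.0293 -0.0336] 0.014251160357361115 49.045191183686256
red 4149 [ 0.0243 -0.0143 -0.0148] [0.0387 0.0152 0.014 ] [ 0.0342  0.0005 -0.0103]
6493
-0.04 6 [-0.0071 -0.0023] [ 0.0076 -0.0005] [-0.0069 -0.0011]
-0.03 626 [-0.0071 -0.008 ] [0.008  0.0011] [ 0.0003 -0.0051]
-0.019999999999999997 786 [-0.007  -0.0076] [ 0.0079 -0.    ] [ 0.0005 -0.0053]
-0.009999999999999995 997 [-0.0084 -0.0196] [ 0.0093 -0.0001] [ 0.0005 -0.0056]
0.0 1217 [-0.0083 -0.0197] [0.0093 0.0001] [ 0.0005 -0.006 ]
0.010000000000000009 2260 [-0.012 -0.02 ] [0.012  0.0151] [-0.0003 -0.0058]
0.020000000000000018 601 [-0.0071 -0.0082] [0.008  0.0002] [ 0.0005 -0.0053]
325.72179036095457 246.81157896774658
265 206
```

View pics/c6.png

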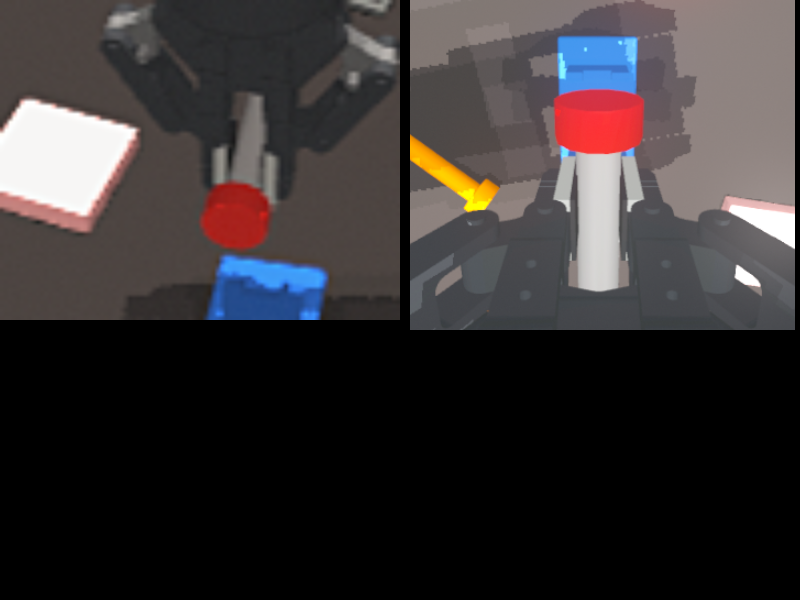

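The pin is held level with its axis within 0.5 mm of the TCP, and the head's inner face is 24 mm behind it. Next I'll carry it to a stand-off in front of the yellow cheek.

Call:
servo_tool(
  steps=[
    {"tx": 0.43,"ty": -1.9,"tz": 0,"yaw": -1,"claw": 1},
    {"tx": 0.8,"ty": -3.4,"tz": 0,"yaw": -2,"claw": 1},
    {"tx": 0.8,"ty": -3.5,"tz": 0,"yaw": -2,"claw": 1},
    {"tx": 0.8,"ty": -3.5,"tz": 0,"yaw": -2,"claw": 1},
    {"tx": 0.8,"ty": -3.5,"tz": 0,"yaw": -2,"claw": 1},
    {"tx": 0.8,"ty": -3.5,"tz": 0,"yaw": -2,"claw": 1},
    {"tx": 0.8,"ty": -3.5,"tz": 0,"yaw": -2,"claw": 1},
    {"tx": 0.8,"ty": -3.48,"tz": 0,"yaw": -2,"claw": 1},
    {"tx": 0,"ty": 0,"tz": -1.5,"yaw": 0,"claw": 1},
    {"tx": 0,"ty": 0,"tz": -3,"yaw": 0,"claw": 1},
    {"tx": 0,"ty": 0,"tz": -3,"yaw": 0,"claw": 1},
    {"tx": 0,"ty": 0,"tz": -2,"yaw": 0,"claw": 1},
    {"tx": 0,"ty": 0,"tz": -1.2,"yaw": 0,"claw": 1},
    {"tx": 0,"ty": 0,"tz": 0,"yaw": 0,"claw": 1},
    {"tx": 0,"ty": 0,"tz": 0,"yaw": 0,"claw": 1},
    {"tx": 0,"ty": 0,"tz": 0,"yaw": 0,"claw": 1},
  ],
)

```text
time_s: 10.35
position: [0.5091, -0.007, 0.0719]
tool_rot: [[0.152, 0.988, 0.001], [0.988, -0.152, -0.0], [-0.0, 0.001, -1.0]]
ft_force: [-0.1, 0.7, -2.4]
grip_width: 0.0145
gripper_force: 49.1
```

```bash
python3 - <<'E'
from h import *
np.set_printoptions(precision=4,suppress=True)
o=env.observe();R=np.array(o['tool_rot']);p=o['position'];print(p,o['ft_force'],np.degrees(np.arctan2(R[1,0],R[0,0])))
m,a,d=snap('wrist','w4');ms,b,ds=snap('side','s4')
I=a.astype(int);P=cloud(m,d);Q=(P-p)@R
yel=(I[...,0]>140)&(I[...,1]>100)&(I[...,2]<70)&(P[...,2]>.02)&(abs(P[...,0]-.49)<.06)
T=P[yel];print('yellow',len(T))
t=T[T[:,2]>.083];print(len(t),t.min(0),t.max(0))
if len(t)>50: print(cv2.minAreaRect(t[:,:2].astype(np.float32)))
A=cv2.resize(a,None,fx=.8,fy=.8);u,v=350,185
B=cv2.resize(b[135:235,285:400],None,fx=4,fy=4)
W=np.zeros((600,800,3),np.uint8);W[:320,:512]=A;W[200:600,340:800]=B
cv2.imwrite('pics/c7.png',W[:,:,::-1])
E
```

```text
[ 0.5091 -0.007   0.0719] [-0.1344  0.73   -2.4132] 81.25663466025367
yellow 23
23 [0.5201 0.0631 0.1953] [0.5201 0.0631 0.1953]
```

View pics/c7.png

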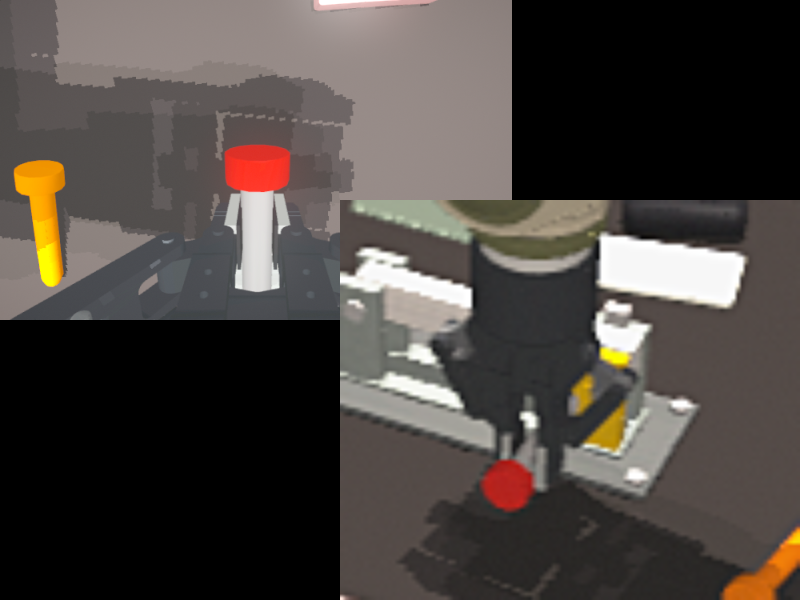

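The pin is centred in the jaws. The wrist camera can't see the fork from here, so I'll correct by the measured line (−1 mm along the foot's x, −2 mm in z) and feel my way in.

Call:
servo_tool(
  steps=[
    {"tx": -0.11,"ty": 0.02,"tz": -0.19,"yaw": 0,"claw": 1},
    {"tx": -0.12,"ty": -0.8,"tz": 0,"yaw": 0,"claw": 1},
    {"tx": -0.15,"ty": -1.0,"tz": 0,"yaw": 0,"claw": 1},
    {"tx": -0.11,"ty": -0.7,"tz": 0,"yaw": 0,"claw": 1},
    {"tx": -0.03,"ty": -0.2,"tz": 0,"yaw": 0,"claw": 1},
    {"tx": -0.03,"ty": -0.2,"tz": 0,"yaw": 0,"claw": 1},
    {"tx": -0.03,"ty": -0.2,"tz": 0,"yaw": 0,"claw": 1},
    {"tx": -0.03,"ty": -0.2,"tz": 0,"yaw": 0,"claw": 1},
    {"tx": 0,"ty": 0,"tz": 0,"yaw": 0,"claw": 1},
  ],
)

```text
time_s: 11.35
position: [0.5026, -0.0398, 0.0694]
tool_rot: [[0.152, 0.988, 0.0], [0.988, -0.152, -0.0], [-0.0, 0.0, -1.0]]
ft_force: [0.1, -0.1, -3.0]
grip_width: 0.0144
gripper_force: 49.1
```

Call:
servo_tool(
  steps=[
    {"tx": 0.01,"ty": -0.2,"tz": 0.05,"yaw": 0,"claw": 1},
    {"tx": -0.03,"ty": -0.2,"tz": 0,"yaw": 0,"claw": 1},
    {"tx": -0.03,"ty": -0.2,"tz": 0,"yaw": 0,"claw": 1},
    {"tx": -0.03,"ty": -0.2,"tz": 0,"yaw": 0,"claw": 1},
    {"tx": 0,"ty": 0,"tz": 0,"yaw": 0,"claw": 1},
  ],
)

```text
time_s: 11.85
position: [0.5018, -0.048, 0.0699]
tool_rot: [[0.152, 0.988, -0.0], [0.988, -0.152, -0.0], [-0.0, -0.0, -1.0]]
ft_force: [-0.1, 0.5, -2.4]
grip_width: 0.0146
gripper_force: 49.1
```

Call:
servo_tool(
  steps=[
    {"tx": -0.03,"ty": -0.2,"tz": 0,"yaw": 0,"claw": 1},
    {"tx": -0.03,"ty": -0.2,"tz": 0,"yaw": 0,"claw": 1},
    {"tx": -0.03,"ty": -0.2,"tz": 0,"yaw": 0,"claw": 1},
    {"tx": -0.03,"ty": -0.2,"tz": 0,"yaw": 0,"claw": 1},
    {"tx": -0.03,"ty": -0.2,"tz": 0,"yaw": 0,"claw": 1},
    {"tx": -0.03,"ty": -0.2,"tz": 0,"yaw": 0,"claw": 1},
  ],
)

```text
time_s: 12.45
position: [0.4999, -0.0598, 0.0699]
tool_rot: [[0.152, 0.988, -0.0], [0.988, -0.152, 0.0], [0.0, -0.0, -1.0]]
ft_force: [-0.4, 1.7, -1.0]
grip_width: 0.0147
gripper_force: 49.2
```

Call:
servo_tool(
  steps=[
    {"tx": -0.03,"ty": -0.2,"tz": 0,"yaw": 0,"claw": 1},
    {"tx": -0.03,"ty": -0.2,"tz": 0,"yaw": 0,"claw": 1},
    {"tx": -0.03,"ty": -0.2,"tz": 0,"yaw": 0,"claw": 1},
    {"tx": -0.03,"ty": -0.2,"tz": 0,"yaw": 0,"claw": 1},
    {"tx": -0.03,"ty": -0.2,"tz": 0,"yaw": 0,"claw": 1},
    {"tx": -0.03,"ty": -0.2,"tz": 0,"yaw": 0,"claw": 1},
    {"tx": -0.03,"ty": -0.2,"tz": 0,"yaw": 0,"claw": 1},
  ],
)

```text
time_s: 13.15
position: [0.4978, -0.0738, 0.0699]
tool_rot: [[0.152, 0.988, -0.0], [0.988, -0.152, 0.0], [0.0, -0.0, -1.0]]
ft_force: [-0.5, 1.5, -0.1]
grip_width: 0.0143
gripper_force: 49.3
```

Call:
servo_tool(
  steps=[
    {"tx": -0.03,"ty": -0.2,"tz": 0,"yaw": 0,"claw": 1},
    {"tx": -0.03,"ty": -0.2,"tz": 0,"yaw": 0,"claw": 1},
    {"tx": -0.03,"ty": -0.2,"tz": 0,"yaw": 0,"claw": 1},
    {"tx": -0.03,"ty": -0.2,"tz": 0,"yaw": 0,"claw": 1},
  ],
)

```text
time_s: 13.55
position: [0.4966, -0.0817, 0.07]
tool_rot: [[0.152, 0.988, -0.0], [0.988, -0.152, 0.0], [0.0, -0.0, -1.0]]
ft_force: [-0.5, 4.6, 2.0]
grip_width: 0.0145
gripper_force: 49.5
```

Call:
servo_tool(
  steps=[
    {"tx": -0.03,"ty": -0.2,"tz": 0,"yaw": 0,"claw": 1},
    {"tx": -0.03,"ty": -0.2,"tz": 0,"yaw": 0,"claw": 1},
    {"tx": 0,"ty": 0,"tz": 0,"yaw": 0,"claw": 1},
  ],
)

```text
time_s: 13.85
position: [0.496, -0.0848, 0.0701]
tool_rot: [[0.152, 0.988, -0.0], [0.988, -0.152, 0.002], [0.002, -0.0, -1.0]]
ft_force: [-0.9, 8.4, 3.1]
grip_width: 0.0142
gripper_force: 49.7
```

Call:
servo_tool(
  steps=[
    {"tx": -0.03,"ty": -0.15,"tz": 0,"yaw": 0,"claw": 1},
    {"tx": -0.03,"ty": -0.15,"tz": 0,"yaw": 0,"claw": 1},
    {"tx": 0,"ty": 0,"tz": 0,"yaw": 0,"claw": 1},
  ],
)

```text
time_s: 14.15
position: [0.4955, -0.0878, 0.0701]
tool_rot: [[0.152, 0.988, 0.0], [0.988, -0.152, 0.002], [0.002, -0.0, -1.0]]
ft_force: [0.2, 7.2, 2.7]
grip_width: 0.0144
gripper_force: 49.7
```

Call:
servo_tool(
  steps=[
    {"tx": 0,"ty": 0,"tz": 0,"yaw": 0,"claw": 2.5},
    {"tx": 0,"ty": 0,"tz": 0,"yaw": 0,"claw": 4.5},
    {"tx": 0,"ty": 0,"tz": 0,"yaw": 0,"claw": 4.5},
    {"tx": 0,"ty": 0,"tz": 0,"yaw": 0,"claw": 4.5},
    {"tx": 0,"ty": 0,"tz": 1,"yaw": 0,"claw": 4.5},
    {"tx": 0,"ty": 0,"tz": 3,"yaw": 0,"claw": 4.5},
    {"tx": 0,"ty": 0,"tz": 4,"yaw": 0,"claw": 4.5},
    {"tx": 0.43,"ty": 2.8,"tz": 0,"yaw": 0,"claw": 0},
    {"tx": 0.45,"ty": 3.0,"tz": 0,"yaw": 0,"claw": 0},
    {"tx": 0,"ty": 0,"tz": 0,"yaw": 0,"claw": 0},
    {"tx": 0,"ty": 0,"tz": 0,"yaw": 0,"claw": 0},
    {"tx": 0,"ty": 0,"tz": 0,"yaw": 0,"claw": 0},
  ],
  newtons=30,
)

```text
time_s: 15.35
position: [0.5043, -0.0314, 0.1501]
tool_rot: [[0.153, 0.988, 0.0], [0.988, -0.153, -0.0], [-0.0, 0.0, -1.0]]
ft_force: [0.2, -0.5, 0.5]
grip_width: -0.0002
gripper_force: 0.0
```

```bash
python3 - <<'E'
from h import *
np.set_printoptions(precision=4,suppress=True)
o=env.observe();R=np.array(o['tool_rot']);p=o['position'];print(o['time_s'],p,o['ft_force'],o['grip_width'])
for n in('wrist','side','scene'):
    m,a,d=snap(n,n[0]+'5');I=a.astype(int);P=cloud(m,d)
    red=(I[...,0]>120)&(I[...,1]<70)&(np.hypot(P[...,0]-.5,P[...,1]+.04)<.06)
    T=(P[red]-[.4939,-.1021,0])@np.array([[.9885,.1521,0],[-.1521,.9885,0],[0,0,1]])
    print(n,len(T),T.min(0),T.max(0)) if len(T) else 0
E
```

```text
15.35 [ 0.5043 -0.0314  0.1501] [ 0.2012 -0.5469  0.5211] -0.00016532390759848488
wrist 296 [-0.0146  0.0299 -0.0011] [0.0136 0.0833 0.1378]
side 91 [-0.0158  0.0359  0.0569] [0.0105 0.0554 0.0845]
scene 19 [-0.0002  0.0409  0.0765] [0.0156 0.0507 0.0867]
```

Call:
servo_tool(
  steps=[
    {"tx": 0,"ty": 0,"tz": -2,"yaw": 0,"claw": 0},
    {"tx": 0,"ty": 0,"tz": -2,"yaw": 0,"claw": 0},
    {"tx": 0,"ty": 0,"tz": -2,"yaw": 0,"claw": 0},
    {"tx": 0,"ty": 0,"tz": -1,"yaw": 0,"claw": 0},
    {"tx": 0,"ty": 0,"tz": -1,"yaw": 0,"claw": 0},
    {"tx": -0.04,"ty": -0.3,"tz": 0,"yaw": 0,"claw": 0},
    {"tx": -0.03,"ty": -0.2,"tz": 0,"yaw": 0,"claw": 0},
    {"tx": -0.03,"ty": -0.2,"tz": 0,"yaw": 0,"claw": 0},
    {"tx": -0.03,"ty": -0.2,"tz": 0,"yaw": 0,"claw": 0},
    {"tx": -0.03,"ty": -0.2,"tz": 0,"yaw": 0,"claw": 0},
    {"tx": -0.03,"ty": -0.2,"tz": 0,"yaw": 0,"claw": 0},
  ],
)

```text
time_s: 16.6
position: [0.5024, -0.0422, 0.0703]
tool_rot: [[0.152, 0.988, 0.001], [0.988, -0.152, 0.003], [0.003, 0.0, -1.0]]
ft_force: [2.3, 12.6, 1.8]
grip_width: 0.0
gripper_force: 6.1
```

Call:
servo_tool(
  steps=[
    {"tx": -0.02,"ty": -0.15,"tz": 0,"yaw": 0,"claw": 0},
    {"tx": -0.02,"ty": -0.15,"tz": 0,"yaw": 0,"claw": 0},
    {"tx": -0.02,"ty": -0.15,"tz": 0,"yaw": 0,"claw": 0},
  ],
)

```text
time_s: 16.9
position: [0.5018, -0.0466, 0.0703]
tool_rot: [[0.152, 0.988, 0.001], [0.988, -0.152, 0.003], [0.003, 0.0, -1.0]]
ft_force: [1.7, 12.7, 2.3]
grip_width: 0.0002
gripper_force: 6.3
```

Call:
servo_tool(
  steps=[
    {"tx": -0.03,"ty": -0.2,"tz": 0,"yaw": 0,"claw": 0},
    {"tx": -0.03,"ty": -0.2,"tz": 0,"yaw": 0,"claw": 0},
    {"tx": -0.03,"ty": -0.2,"tz": 0,"yaw": 0,"claw": 0},
    {"tx": -0.03,"ty": -0.2,"tz": 0,"yaw": 0,"claw": 0},
    {"tx": -0.03,"ty": -0.2,"tz": 0,"yaw": 0,"claw": 0},
    {"tx": -0.03,"ty": -0.2,"tz": 0,"yaw": 0,"claw": 0},
  ],
)

```text
time_s: 17.5
position: [0.5, -0.0585, 0.0703]
tool_rot: [[0.152, 0.988, 0.001], [0.988, -0.152, 0.003], [0.003, 0.0, -1.0]]
ft_force: [1.9, 12.7, 3.1]
grip_width: 0.0
gripper_force: 6.6
```

Call:
servo_tool(
  steps=[
    {"tx": -0.03,"ty": -0.2,"tz": 0,"yaw": 0,"claw": 0},
    {"tx": -0.03,"ty": -0.2,"tz": 0,"yaw": 0,"claw": 0},
    {"tx": -0.03,"ty": -0.2,"tz": 0,"yaw": 0,"claw": 0},
    {"tx": -0.03,"ty": -0.2,"tz": 0,"yaw": 0,"claw": 0},
    {"tx": -0.03,"ty": -0.2,"tz": 0,"yaw": 0,"claw": 0},
  ],
)

```text
time_s: 18.0
position: [0.4985, -0.0684, 0.0704]
tool_rot: [[0.152, 0.988, 0.001], [0.988, -0.152, 0.003], [0.003, 0.0, -1.0]]
ft_force: [2.5, 13.2, 2.2]
grip_width: 0.0001
gripper_force: 6.6
```

Call:
servo_tool(
  steps=[
    {"tx": -0.02,"ty": -0.15,"tz": 0,"yaw": 0,"claw": 0},
    {"tx": -0.02,"ty": -0.15,"tz": 0,"yaw": 0,"claw": 0},
    {"tx": -0.02,"ty": -0.1,"tz": 0,"yaw": 0,"claw": 0},
    {"tx": -0.02,"ty": -0.1,"tz": 0,"yaw": 0,"claw": 0},
    {"tx": -0.02,"ty": -0.1,"tz": 0,"yaw": 0,"claw": 0},
  ],
)

```text
time_s: 18.5
position: [0.4976, -0.0745, 0.0704]
tool_rot: [[0.152, 0.988, 0.001], [0.988, -0.152, 0.003], [0.003, 0.0, -1.0]]
ft_force: [2.4, 12.4, 3.6]
grip_width: 0.0003
gripper_force: 6.1
```

Call:
servo_tool(
  steps=[
    {"tx": -0.02,"ty": -0.1,"tz": 0,"yaw": 0,"claw": 0},
    {"tx": 0,"ty": -0.05,"tz": 0,"yaw": 0,"claw": 0},
  ],
)

```text
time_s: 18.7
position: [0.4973, -0.0762, 0.0704]
tool_rot: [[0.152, 0.988, 0.001], [0.988, -0.152, 0.003], [0.003, 0.0, -1.0]]
ft_force: [2.1, 12.7, 3.2]
grip_width: 0.0
gripper_force: 6.2
```

Call:
servo_tool(
  steps=[
    {"tx": -0.01,"ty": -0.06,"tz": 0,"yaw": 0,"claw": 0},
    {"tx": -0.01,"ty": -0.06,"tz": 0,"yaw": 0,"claw": 0},
  ],
)

```text
time_s: 18.9
position: [0.4972, -0.0772, 0.0704]
tool_rot: [[0.152, 0.988, 0.001], [0.988, -0.152, 0.003], [0.003, 0.0, -1.0]]
ft_force: [2.7, 12.1, 3.1]
grip_width: -0.0002
gripper_force: 6.0
```

Call:
servo_tool(
  steps=[
    {"tx": -0.01,"ty": -0.05,"tz": 0,"yaw": 0,"claw": 0},
  ],
)

```text
time_s: 19.0
position: [0.4971, -0.0777, 0.0704]
tool_rot: [[0.152, 0.988, 0.001], [0.988, -0.152, 0.003], [0.003, 0.0, -1.0]]
ft_force: [2.3, 11.8, 2.7]
grip_width: -0.0
gripper_force: 6.2
```

Still moving freely at about 12 N, so I'll continue in small steps.

Call:
servo_tool(
  steps=[
    {"tx": -0.01,"ty": -0.06,"tz": 0,"yaw": 0,"claw": 0},
    {"tx": -0.01,"ty": -0.06,"tz": 0,"yaw": 0,"claw": 0},
  ],
)

```text
time_s: 19.2
position: [0.497, -0.078, 0.0704]
tool_rot: [[0.153, 0.988, 0.001], [0.988, -0.153, 0.005], [0.005, 0.0, -1.0]]
ft_force: [5.3, 21.1, 4.4]
grip_width: -0.0
gripper_force: 10.9
```

Call:
servo_tool(
  steps=[
    {"tx": -0.01,"ty": -0.05,"tz": 0,"yaw": 0,"claw": 0},
  ],
)

```text
time_s: 19.3
position: [0.497, -0.0781, 0.0704]
tool_rot: [[0.153, 0.988, 0.001], [0.988, -0.153, 0.006], [0.006, 0.001, -1.0]]
ft_force: [4.5, 25.1, 3.8]
grip_width: 0.0
gripper_force: 12.3
```

Call:
servo_tool(
  steps=[
    {"tx": -0.01,"ty": -0.05,"tz": 0,"yaw": 0,"claw": 0},
  ],
)

```text
time_s: 19.4
position: [0.497, -0.0781, 0.0704]
tool_rot: [[0.153, 0.988, 0.002], [0.988, -0.153, 0.006], [0.007, 0.001, -1.0]]
ft_force: [7.4, 28.3, 4.4]
grip_width: -0.0
gripper_force: 14.0
```

The force has risen from 12 to 28 N with no more motion, so the head is home. I'll back off and check.

Call:
servo_tool(
  steps=[
    {"tx": 0.05,"ty": 0.3,"tz": 0,"yaw": 0,"claw": 0},
    {"tx": 0.15,"ty": 1,"tz": 0,"yaw": 0,"claw": 0},
    {"tx": 0.45,"ty": 3,"tz": 0,"yaw": 0,"claw": 0},
    {"tx": 0.45,"ty": 3,"tz": 2,"yaw": 0,"claw": 0},
    {"tx": 0,"ty": 0,"tz": 4,"yaw": 0,"claw": 0},
    {"tx": 0,"ty": 0,"tz": 4,"yaw": 0,"claw": 0},
    {"tx": -0.5,"ty": 4,"tz": 4,"yaw": 0,"claw": 0},
    {"tx": -2,"ty": 4,"tz": 0,"yaw": 0,"claw": 0},
    {"tx": -2,"ty": 4,"tz": 0,"yaw": 0,"claw": 0},
    {"tx": 0,"ty": 0,"tz": 0,"yaw": 0,"claw": 0},
  ],
)

```text
time_s: 20.4
position: [0.4607, 0.1102, 0.2057]
tool_rot: [[0.148, 0.989, -0.0], [0.989, -0.148, 0.001], [0.001, -0.0, -1.0]]
ft_force: [0.2, -0.3, 0.5]
grip_width: -0.0002
gripper_force: 0.0
```

```bash
python3 - <<'E'
from h import *
np.set_printoptions(precision=4,suppress=True)
o=env.observe();print(o['time_s'],o['position'],o['ft_force'])
W=np.zeros((600,800,3),np.uint8)
for n,c,yx in(('side',(130,220,250,385),(0,0)),('scene',(180,300,235,345),(250,0))):
    m,a,d=snap(n,n+'6');I=a.astype(int);P=cloud(m,d)
    red=(I[...,0]>120)&(I[...,1]<70)&(np.hypot(P[...,0]-.5,P[...,1]+.09)<.06)
    T=(P[red]-[.4939,-.1021,0])@np.array([[.9885,.1521,0],[-.1521,.9885,0],[0,0,1]])
    print(n,len(T),T.min(0),T.max(0)) if len(T) else 0
    k=cv2.resize(a[c[0]:c[1],c[2]:c[3]],None,fx=2.8 if n=='scene' else 4,fy=2.8 if n=='scene' else 4)
    if n=='side': W[:k.shape[0],:k.shape[1]]=k[:, :800]
    else: W[600-k.shape[0]:,490:490+k.shape[1]]=k
cv2.imwrite('pics/c8.png',W[:,:,::-1])
E
```

```text
20.4 [0.4607 0.1102 0.2057] [ 0.1655 -0.3085  0.5099]
side 5 [-0.014   0.0106  0.0598] [-0.0099  0.0142  0.0691]
scene 28 [-0.0267  0.004   0.0092] [0.016  0.0299 0.0863]
```

View pics/c8.png

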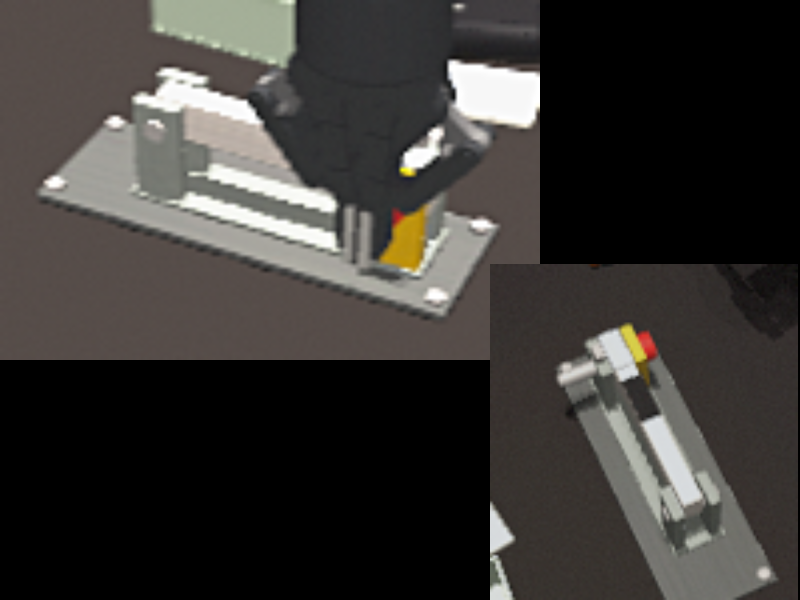

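The picture shows the red head against the yellow cheek (outer face 14 mm out, which is home), the nose out past the grey cheek, the link down and the arm clear.

```bash
python3 -c "
from rig import env
print(env.close_job())"
```

```text
the job is handed in; nothing more can be done
None
```

I pressed the link down to its stop and pushed the pin through both cheeks and the link until its head was fully home against the yellow cheek. I then let go of it, moved the arm clear and handed in the job at about 20 s; forces stayed under about 30 N in every reading.

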